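# Make up two table caddies from the pantry stock

### The job

Make up the two table caddies from the stock on the right of the worktop. The dark caddy is for the spiced tomato drinks: it gets the food tin in its wide bay and the jar of red spice in its narrow bay; the pale caddy is for the grill: it gets the pepper mill in its wide bay and the jar of grey-black spice in its narrow bay. Set each one upright on the floor of its bay without dropping it, and leave the jar of tan spice and the gold spirit measure standing where they are.

Things in the scene. Friction and masses are not known exactly. Their poses are not given: they have to be found in the camera images.
- dark_caddy: Divided caddy of dark brown wood, 88x154x34 mm (x,y,z), open on top, fixed. Walls 6 mm thick, 34 mm high, divider 29 mm; bay floors 6 mm up; bow handles stand 21 mm out from the ends. Origin: under its centre, z up, +y roughly to the robot's left. Bays, centred on x=0, 76 mm long in x: wide (76 mm) at y=-33, narrow (60 mm) at y=+41 mm. A wall cupboard hangs 0.47 m up, from 10 cm behind.
- pale_caddy: Divided caddy of pale wood, 88x154x34 mm (x,y,z), open on top, fixed. Walls 6 mm thick, 34 mm high, divider 29 mm; bay floors 6 mm up; bow handles stand 21 mm out from the ends. Origin: under its centre, z up, +y roughly to the robot's left. Bays, centred on x=0, 76 mm long in x: wide (76 mm) at y=-33, narrow (60 mm) at y=+41 mm. A wall cupboard hangs 0.47 m up, from 10 cm behind.
- tin: Food tin with a cream, red and green paper label and a bare metal top: a straight cylinder 57 mm in diameter, 72 mm high, about 0.18 kg, loose, upright. Origin: centre of its foot, z up. Fingers do not fit beside it in a bay: grip its upper half, so that the fingertips stay above the caddy's walls.
- red_jar: Glass spice jar, 42x42x96 mm, round gold lid 41 mm in diameter from 76 to 96 mm above the foot (grip it from any side); loose, upright, about 0.11 kg. Origin: centre of its foot, z up. Contents RED, green label, a green disc on top of the lid.
- pepper_mill: Pepper mill of dark brown turned wood with a small steel knob on top, 150 mm high, about 0.18 kg, loose, upright; body up to 58 mm in diameter below 108 mm, head 50 mm wide from 109 to 139 mm above the foot (it does not turn). Origin: centre of its foot, z up.
- black_jar: Glass spice jar, 42x42x96 mm, round gold lid 41 mm in diameter from 76 to 96 mm above the foot (grip it from any side); loose, upright, about 0.11 kg. Origin: centre of its foot, z up. Contents grey-black, dark blue label, a dark blue disc on top of the lid.
- tan_jar: Glass spice jar, 42x42x96 mm, round gold lid 41 mm in diameter from 76 to 96 mm above the foot (grip it from any side); loose, upright, about 0.11 kg. Origin: centre of its foot, z up. Contents tan, pale label, top of the lid plain gold. In neither kit.
- jigger: Gold double spirit measure, hourglass-shaped, 49 mm in diameter, 82 mm high, upright, loose. Origin: centre of its foot. In neither kit.
Things that resemble listed ones, but are neither listed nor needed, are in the scene too. What is shaped like the red_jar but pink, purple or turquoise is not meant.

How it is judged:
By the outcome, as a careful person would: the job done as asked, in the order asked, and still so for the second after the job is handed in, with the robot touching nothing.
It also fails if it takes over 118 s, if anything falls off the work surface, if the arm or the gripper's body presses on something with over 40 N, if the wrist force passes 120 N, or if a joint passes its speed limit or range.

### The arm

A 7-joint arm with a two-finger parallel gripper is mounted at the origin on a cart in front of the work surface, level with it; the furniture and walls round the work are solid. World frame = base frame: x ahead of the robot, y to its left, z up, the work surface at z = 0. Lengths are in m, angles in rad, forces in N, time in s.
With the tool pointing down it reaches from about 0.4 to 0.9 m from the base axis. Payload 5.5 kg.
Tool frame: the origin (TCP) lies on the centre line of the jaws, within the pads' length; the fingertips stand 25 mm ahead of it and the grasp point (between the pads) lies 6 mm ahead of it (manip.nose_length is the distance from the TCP to the fingertips, in m); z points along the fingers, y is the line along which they close (so a half turn about z gives the same grasp; the last joint's range is limited). The gripper opens to 92 mm and grips with 3 to 60 N. Pads are 19 mm wide; open, the fingers measure 130 mm over their backs; the gripper's body (75 mm by 190 mm) begins 47 mm behind the grasp point.
Start: joints at [-1.034, 0.501, -0.427, 1.55, 0.221, 1.138, -0.21], TCP at [0.176, 0.626, 0.252] pointing down, gripper open.
Joint ranges: [-2.88, 2.88], [-0.31, 2.03], [-1.54, 1.56], [0.2, 2.42], [-1.41, 4.55], [0.19, 2.02], [-2.57, 2.57]. Speed limits (rad/s): [2.57, 2.57, 3.14, 3.14, 3.14, 3.14, 3.14].

### API

Orientations are given as a 3x3 rotation matrix whose columns are the frame's x, y, z axes.
In Python, from plant import manip, read_camera, camera_params gives the robot as it stands.
- The arm moves only by the tool jog_arm, never from a script. Its argument "deltas" is a list that holds one entry, the list of rows, each a list of 7 numbers: the shift along the tool's x, y, z in mm, then the turn, a rotation vector about the tool's x, y, z in rad, then the finger opening in mm, from 0 to 91.8. A call has exactly 10 rows; each row is the pose to reach, as a shift and turn from the pose commanded when the call began, along the tool's axes at that moment; what a row does not reach only later rows make up. A row lasts 1/10 s, in which the tool goes at most 50 mm and 8.59 degrees, less where a joint would pass 70% of its speed; a pose out of reach is approached as far as the arm can. A call with a gripper value outside its range is refused whole. The fingers move at their own pace and stop on an object; the grip force is fixed at half the most. Time passes only in rows, so rows that repeat a pose let the fingers close, or fill a call up. It gives the time, the measured TCP pose, the force, the opening and the grip force at its end, in the units of the state.
- manip.get_obs(): the state, without advancing time (a new reading comes with each control period).
- read_camera(name): name is "scene" or "top" or "wrist"; returns the picture (480x640x3 uint8, blue, green, red); there is no depth.
- camera_params(name): a dict with "intrinsics" (3x3 intrinsics, pixels), "R" (3x3) and "t" (3): a world point X has camera coordinates R X + t; the wrist camera has in their place "mount" (4x4, takes a point from camera to tool coordinates, whose origin is the TCP and whose axes are the flange's). Camera axes: x right, y down, z forward; pixel columns grow to the right and rows downward; lengths in m; the calibration is good to about 2 mm. The wrist camera is an equidistant fisheye: a pixel r from the principal point sees the ray r / f radians off the axis. A picture is of the moment at which its call begins: read the wrist's pose just before it. camera_params takes no time and is no camera call.
- manip.close_job(): hands the job in; it is judged then, once.
The state is a dict: "t": time; "joint_positions": joint angles; "qd": joint speeds; "joint_efforts": joint torques, N m; "ee_pos": TCP position; "orientation": TCP orientation; "ft_force": force on the tool from outside, world axes, zero at the start; "ft_torque": the same for the moment, N m; "width": opening from 0.0 (shut) to 1.0 (fully open); "grasp_force": force on a finger pad.
Only numpy, scipy, OpenCV 4.12 (cv2) and the standard library are available. Lean on these libraries where they do the work, as an engineer would, in place of code of your own. Each camera call takes 0.05 s, during which the arm holds its last target. There are 200 camera calls.

## Working session

There is one attempt and no reset: what is moved stays moved. The work goes in short steps, Python scripts to look and compute and a tool call to move; the robot and the scene stay as the last step left them, time stands still between calls to the robot, and variables do not carry over. Pictures are saved under pics/ and viewed, at most 14 in all, crops included, and the job is handed in when it is done.

Besides the shell and the picture viewer there is one more tool, called as name([rows], argument=value, ...), one row to a line, values as JSON. jog_arm: Moves the arm, as the interface text tells. Its arguments: {"type":"object","properties":{"deltas":{"type":"array"}},"required":["deltas"]}

```bash
mkdir -p pics
python3 - <<'E'
from plant import manip, read_camera, camera_params
import cv2, numpy as np
np.set_printoptions(precision=4,suppress=True)
o=manip.get_obs(); print(o['t'],o['ee_pos'],o['orientation'],o['width'],manip.nose_length)
for n in ['scene','top','wrist']:
    cv2.imwrite(f'pics/{n}0.png',read_camera(n)); p=camera_params(n); print(n,p)
E
```

```text
0.0 [0.1756 0.6251 0.2507] [[-0.9628  0.2703 -0.0006]
 [ 0.2703  0.9628 -0.0019]
 [ 0.     -0.002  -1.    ]] 0.9963780494045984 0.025
scene {'intrinsics': array([[505.7976,   0.    , 316.9477],
       [  0.    , 505.7976, 249.5118],
       [  0.    ,   0.    ,   1.    ]]), 'R': array([[-0.6237, -0.7814, -0.0212],
       [-0.4136,  0.3529, -0.8393],
       [ 0.6633, -0.5147, -0.5432]]), 't': array([0.2393, 0.1869, 0.7676])}
top {'intrinsics': array([[557.026 ,   0.    , 327.2569],
       [  0.    , 557.026 , 239.725 ],
       [  0.    ,   0.    ,   1.    ]]), 'R': array([[ 0.005 , -0.9999,  0.0097],
       [-0.9961, -0.0059, -0.0885],
       [ 0.0886, -0.0093, -0.996 ]]), 't': array([-0.0367,  0.4292,  1.1319])}
wrist {'intrinsics': array([[371.6483,   0.    , 320.5247],
       [  0.    , 371.6483, 242.8339],
       [  0.    ,   0.    ,   1.    ]]), 'mount': array([[-0.0012, -0.9652, -0.2615,  0.0698],
       [ 1.    , -0.0012, -0.0001,  0.0011],
       [-0.0002, -0.2615,  0.9652, -0.1328],
       [ 0.    ,  0.    ,  0.    ,  1.    ]])}
```

View pics/scene0.png

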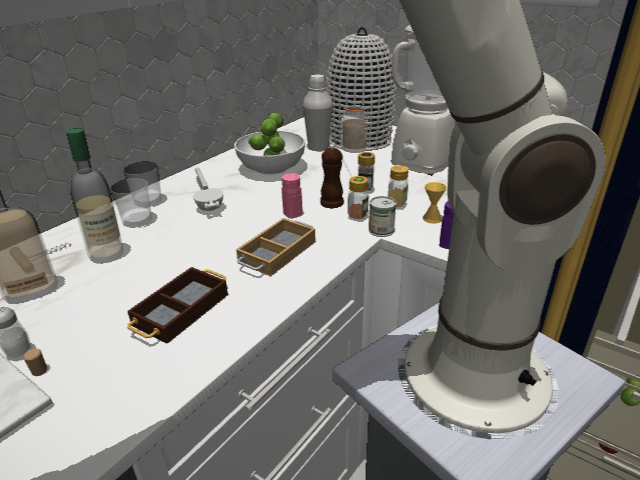

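View pics/top0.png

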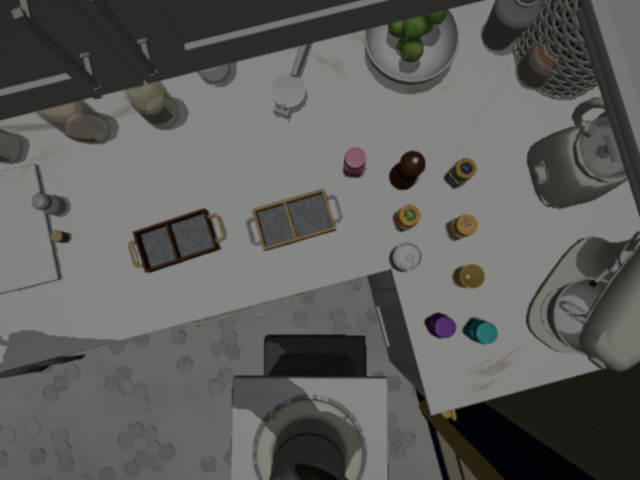

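Scene/top overview; top-view candidates: green-lid jar (407,216), blue-lid jar (463,171), plain gold lid (463,226), pink (355,160), purple (441,326), turquoise (482,331); tin (406,257), jigger (470,276), mill (410,163). Dark caddy is about (177,240), pale about (294,219). I'll check this in one close crop.

Run:
```python
import cv2,numpy as np
a=cv2.imread('pics/top0.png'); 
c1=cv2.resize(a[135:300,335:495],None,fx=3.5,fy=3.5,interpolation=cv2.INTER_CUBIC)
cv2.imwrite('pics/crop_stock.png',np.clip(c1*1.5,0,255).astype('uint8'))
c=cv2.resize(a[175:285,115:355],None,fx=3.3,fy=3.3,interpolation=cv2.INTER_CUBIC)
cv2.imwrite('pics/crop_cad.png',np.clip(c*1.8,0,255).astype('uint8'))
```

```text
(no output)
```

View pics/crop_stock.png

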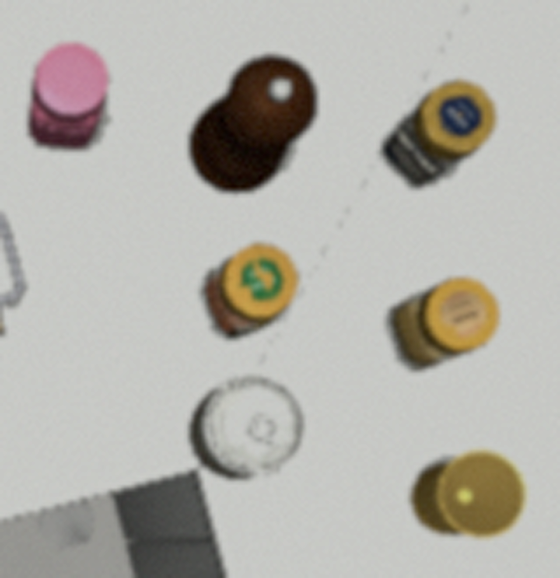

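View pics/crop_cad.png

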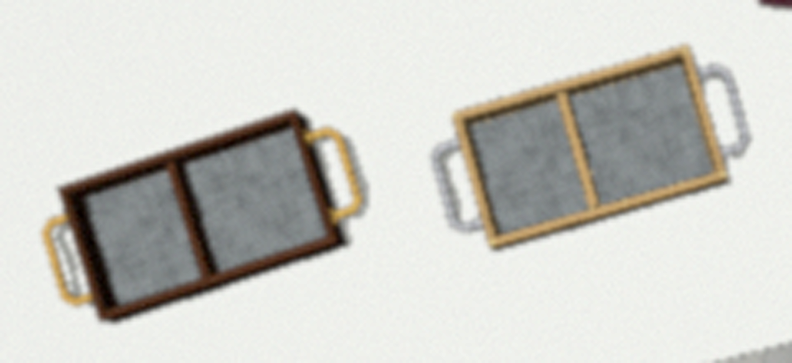

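The crop confirms green disc = red jar, blue disc = black jar, plain gold = tan. Each caddy's wide bay is on the right (-y) side. Next I'll turn these pixels into positions.

```bash
cat > h.py <<'E'
import numpy as np, cv2, json
from plant import manip, read_camera, camera_params
np.set_printoptions(precision=4,suppress=True)
def back(cam,uv,z):
    p=camera_params(cam);R,t=p['R'],p['t']
    d=R.T@np.linalg.solve(p['intrinsics'],[uv[0],uv[1],1.]); c=-R.T@t
    return c+d*(z-c[2])/d[2]
def proj(cam,X):
    p=camera_params(cam); q=p['intrinsics']@(p['R']@np.asarray(X)+p['t']); return q[:2]/q[2]
E
python3 - <<'E'
from h import *
S=dict(tin=(252,426,.072),red=(261,282,.096),black=(459,118,.096),millhead=(275,99,.130),knob=(281,89,.15),tan=(462,315,.096),jig=(481,494,.082),pink=(72,79,.096))
P={}
for k,(u,v,z) in S.items():
    P[k]=back('top',(335+u/3.5-.36,135+v/3.5-.36),z); print(k,P[k],'foot in scene px',proj('scene',[*P[k][:2],0]),'top',proj('scene',P[k]))
for n,C in dict(dark=[(62,188),(297,110),(343,240),(105,318)],pale=[(456,113),(688,47),(729,180),(494,247)]).items():
    X=np.array([back('top',(115+u/3.3-.35,175+v/3.3-.35),.034)[:2] for u,v in C]); c=X.mean(0)
    y=(X[0]+X[3]-X[1]-X[2])/2; x=(X[0]+X[1]-X[2]-X[3])/2
    print(n,c,np.linalg.norm(x),np.linalg.norm(y)); y/=np.linalg.norm(y); th=np.arctan2(-y[0],y[1]); th2=np.arctan2(x[1],x[0]); print('yaw',th,th2)
    th=(th+th2)/2; ey=np.array([-np.sin(th),np.cos(th)])
    print(' wide',c-.033*ey,'narrow',c+.041*ey)
E
```

```text
tin [ 0.3927 -0.1903  0.072 ] foot in scene px [381.2312 230.3246] top [382.8341 201.5124]
red [ 0.4712 -0.1923  0.096 ] foot in scene px [357.9991 216.9746] top [358.9853 179.3042]
black [ 0.5642 -0.3038  0.096 ] foot in scene px [365.5713 189.6366] top [366.7801 154.4231]
millhead [ 0.5664 -0.1953  0.13  ] foot in scene px [332.6689 202.217 ] top [332.4269 152.3282]
knob [ 0.5672 -0.1952  0.15  ] foot in scene px [332.4347 202.1122] top [332.1366 144.0272]
tan [ 0.4535 -0.3036  0.096 ] foot in scene px [396.951  204.9895] top [399.6314 168.249 ]
jig [ 0.3549 -0.3161  0.082 ] foot in scene px [431.9026 218.498 ] top [435.6855 186.2166]
pink [ 0.5848 -0.0875  0.096 ] foot in scene px [292.9087 213.3398] top [290.9205 176.207 ]
dark [0.4269 0.2738] 0.08561349104129284 0.15217448119413277
yaw 0.3287657073173556 0.3543007187411057
 wide [0.4379 0.2427] narrow [0.4131 0.3125]
pale [0.4701 0.034 ] 0.08696190173189847 0.15032869627304177
yaw 0.2860729020597736 0.2955902262688116
 wide [0.4796 0.0023] narrow [0.4584 0.0732]
```

```bash
cat > g.py <<'E'
# usage: g.py x y z az_deg ... (several goals) -> shift mm and rotvec in the tool frame now
from h import *; import sys
from scipy.spatial.transform import Rotation as Ro
o=manip.get_obs();R=np.array(o['orientation']);p=np.array(o['ee_pos'])
print('t',o['t'],p,'az',np.degrees(np.arctan2(R[1,0],R[0,0])),'w',o['width'],'gf',o['grasp_force'],'q',np.array(o['joint_positions']))
a=[float(s) for s in sys.argv[1:]]
for i in range(0,len(a),4):
    x,y,z,az=a[i:i+4];c,s=np.cos(np.radians(az)),np.sin(np.radians(az))
    G=np.array([[c,s,0],[s,-c,0],[0,0,-1.]])
    print(np.round(R.T@(np.array([x,y,z])-p)*1000,1),np.round(Ro.from_matrix(R.T@G).as_rotvec(),4))
E
python3 g.py .45 .30 .25 164  .47 .05 .25 164
```

```text
t 0.15 [0.1757 0.6253 0.2509] az 164.3160930866918 w 1.0025990408032333 gf 0.0 q [-1.0338  0.5017 -0.4268  1.5512  0.2208  1.1383 -0.2103]
[-352.1 -239.     1.3] [-0.0016  0.      0.0055]
[-438.9 -474.3    1.6] [-0.0016  0.      0.0055]
```

jog_arm([
  [[-35,-24,0,0,0,0,91],[-70,-48,0,0,0,0,91],[-105,-72,0,0,0,0,91],[-140,-96,0,0,0,0,91],[-175,-120,0,0,0,0,91],[-210,-144,0,0,0,0,91],[-245,-168,0,0,0,0,91],[-280,-192,0,0,0,0,91],[-315,-216,0,0,0,0,91],[-352,-239,1,0,0,0,91]],
])

```text
t: 1.15
ee_pos: [0.4506, 0.2991, 0.2508]
orientation: [[-0.963, 0.27, -0.0], [0.27, 0.963, 0.0], [0.0, 0.0, -1.0]]
ft_force: [0.7, 0.7, 0.1]
width: 0.989
grasp_force: 0.0
```

```bash
python3 g.py .44 .05 .25 164 .393 -.190 .25 164
```

```text
t 1.15 [0.4506 0.2991 0.2508] az 164.33782268826917 w 0.9893310107846087 gf 0.0 q [-0.3883  0.2901 -0.2957  1.8312  0.0971  1.0343  0.5754]
[ -57.  -242.7    0.8] [ 0.0001 -0.      0.0059]
[ -76.6 -486.5    0.7] [ 0.0001 -0.      0.0059]
```

jog_arm([
  [[-12,-48,0,0,0,0,91],[-24,-97,0,0,0,0,91],[-36,-145,0,0,0,0,91],[-48,-194,0,0,0,0,91],[-57,-243,0,0,0,0,91],[-62,-292,0,0,0,0,91],[-66,-340,0,0,0,0,91],[-70,-390,0,0,0,0,91],[-74,-438,0,0,0,0,91],[-77,-486,0,0,0,0,91]],
])

```text
t: 2.15
ee_pos: [0.3919, -0.19, 0.2509]
orientation: [[-0.963, 0.27, 0.001], [0.27, 0.963, -0.0], [-0.001, 0.0, -1.0]]
ft_force: [1.5, 0.4, 0.1]
width: 0.994
grasp_force: 0.0
```

```bash
python3 - <<'E'
from h import *
o=manip.get_obs(); im=read_camera('wrist'); cv2.imwrite('pics/w1.png',np.clip(im*1.4,0,255).astype('uint8'))
json.dump([list(map(float,o['ee_pos'])),np.array(o['orientation']).tolist()],open('w1.json','w'))
E
python3 g.py .393 -.190 .061 164
```

```text
t 2.2 [ 0.3896 -0.1982  0.2511] az 163.82412177981954 w 0.9916061509223745 gf 0.0 q [ 0.2936  0.0839  0.1186  2.0745 -0.0068  0.9819  1.704 ]
[ -0.8   9.7 190.1] [-0.0044  0.0013 -0.0031]
```

View pics/w1.png

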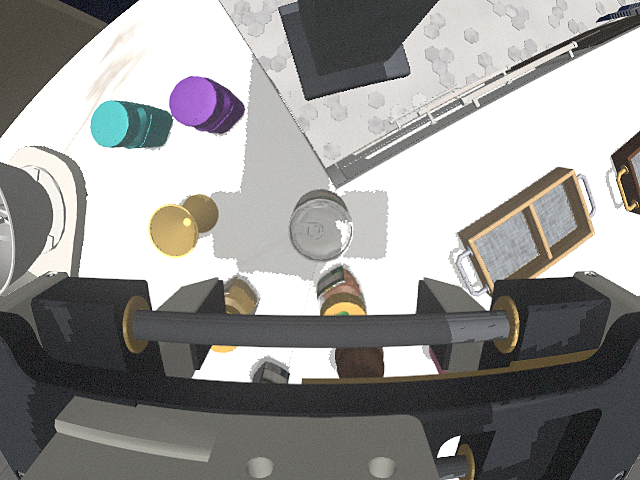

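The wrist view shows the tin's metal top centred at (321,229), red jar (342,300), tan jar (238,305) and jigger (175,228). I'll verify the tin with the wrist calibration.

```bash
cat >> h.py <<'E'
def wback(uv,z,pose):
    p=camera_params('wrist');K=p['intrinsics'];M=np.array(p['mount'])
    v=np.array([uv[0]-K[0,2],uv[1]-K[1,2]])/K[0,0];r=np.linalg.norm(v)
    d=np.array([*(v/r*np.sin(r)),np.cos(r)]); P,R=np.array(pose[0]),np.array(pose[1])
    c=P+R@M[:3,3]; d=R@M[:3,:3]@d
    return c+d*(z-c[2])/d[2]
def wproj(X,pose):
    p=camera_params('wrist');K=p['intrinsics'];M=np.array(p['mount']);P,R=np.array(pose[0]),np.array(pose[1])
    q=M[:3,:3].T@(R.T@(np.array(X)-P)-M[:3,3]); s=np.hypot(q[0],q[1]); a=np.arctan2(s,q[2])
    return q[:2]/s*a*K[0,0]+K[:2,2]
E
python3 - <<'E'
from h import *
read_camera('top');read_camera('top')
ps=json.load(open('w1.json'));print('pose',ps[0])
print('tin',wback((321,229),.072,ps),'jig',wback((175,229),.082,ps))
E
python3 g.py .393 -.190 .061 164
```

```text
pose [0.3919499086285775, -0.189975006311362, 0.2508744315674305]
tin [ 0.3946 -0.1892  0.072 ] jig [ 0.357  -0.3117  0.082 ]
t 2.3 [ 0.3915 -0.1912  0.2507] az 163.9167012738906 w 0.9930719384522037 gf 0.0 q [ 0.2883  0.0832  0.1095  2.0762 -0.0102  0.9827  1.6931]
[ -1.1   1.7 189.7] [-0.0006 -0.0001 -0.0015]
```

jog_arm([
  [[-1,0,30,0,0,0,91],[-2,1,65,0,0,0,91],[-2,1,100,0,0,0,91],[-2,1,130,0,0,0,91],[-2,1,155,0,0,0,91],[-2,1,172,0,0,0,91],[-2,1,184,0,0,0,91],[-2,1,189,0,0,0,91],[-2,1,189,0,0,0,91],[-2,1,189,0,0,0,91]],
])

```text
t: 3.3
ee_pos: [0.3955, -0.1877, 0.0623]
orientation: [[-0.963, 0.27, 0.001], [0.27, 0.963, -0.0], [-0.001, 0.0, -1.0]]
ft_force: [-0.1, -0.5, -0.3]
width: 0.993
grasp_force: 0.0
```

jog_arm([
  [[0,0,0,0,0,0,50],[0,0,0,0,0,0,50],[0,0,0,0,0,0,50],[0,0,0,0,0,0,50],[0,0,0,0,0,0,50],[0,0,0,0,0,0,50],[0,0,0,0,0,0,50],[0,0,0,0,0,0,50],[0,0,0,0,0,0,50],[0,0,0,0,0,0,50]],
])

```text
t: 4.3
ee_pos: [0.3951, -0.1881, 0.0619]
orientation: [[-0.963, 0.271, 0.0], [0.271, 0.963, -0.0], [-0.0, -0.0, -1.0]]
ft_force: [-1.4, -1.1, 5.8]
width: 0.62
grasp_force: 30.0
```

```bash
python3 g.py .394 -.190 .200 164 .45 .03 .2 172 .438 .243 .2 180 .438 .243 .068 180
```

```text
t 4.3 [ 0.3951 -0.1881  0.0619] az 164.29568681778758 w 0.619780979920081 gf 30.00072330236435 q [ 0.311   0.4146  0.0831  2.2118 -0.0673  0.517   1.7423]
[   0.4   -2.1 -138.1] [-0.0003  0.0004  0.0052]
[   6.1  224.8 -138.1] [-0.0003  0.0004 -0.1345]
[  75.3  426.6 -138.2] [-0.0003  0.0004 -0.2741]
[ 75.3 426.6  -6.2] [-0.0003  0.0004 -0.2741]
```

Tin gripped (57 mm, 30 N). Lift and carry.

jog_arm([
  [[0,0,-15,0,0,0,50],[0,0,-40,0,0,0,50],[0,0,-70,0,0,0,50],[0,5,-100,0,0,0,50],[0,20,-122,0,0,0,50],[2,45,-134,0,0,0,50],[4,80,-138,0,0,0,50],[5,120,-138,0,0,0,50],[6,160,-138,0,0,0,50],[8,200,-138,0,0,0,50]],
])

```text
t: 5.3
ee_pos: [0.4408, 0.0088, 0.1993]
orientation: [[-0.963, 0.27, -0.001], [0.27, 0.963, 0.0], [0.001, 0.0, -1.0]]
ft_force: [0.6, -0.3, -2.8]
width: 0.621
grasp_force: 30.0
```

```bash
python3 g.py .438 .243 .2 164.3
```

```text
t 5.3 [0.4408 0.0088 0.1993] az 164.31476877237992 w 0.6212965852937808 gf 29.998227953910828 q [-0.0259  0.1678 -0.0597  2.1137  0.0127  0.8614  1.204 ]
[ 66.  224.8  -0.6] [ 0.     -0.001   0.0003]
```

jog_arm([
  [[10,38,0,0,0,0,50],[21,74,0,0,0,0,50],[33,110,0,0,0,0,50],[43,145,0,0,0,0,50],[52,176,0,0,0,0,50],[59,201,0,0,0,0,50],[64,217,0,0,0,0,50],[66,224,0,0,0,0,50],[66,225,0,0,0,0,50],[66,225,0,0,0,0,50]],
])

```text
t: 6.3
ee_pos: [0.4384, 0.2404, 0.1992]
orientation: [[-0.963, 0.271, -0.001], [0.271, 0.963, -0.001], [0.001, -0.001, -1.0]]
ft_force: [0.2, 0.9, -2.5]
width: 0.622
grasp_force: 30.0
```

```bash
python3 - <<'E'
from h import *
o=manip.get_obs();pose=[list(map(float,o['ee_pos'])),np.array(o['orientation']).tolist()]; im=read_camera('wrist')
X=dict(w=[.438,.243,.006],n=[.4131,.3125,.006])
im=np.clip(im*1.4,0,255).astype('uint8')
th=.3415;ex=np.array([np.cos(th),np.sin(th)]);ey=np.array([-ex[1],ex[0]])
for a,b in [(44,77),(44,-77),(-44,77),(-44,-77)]:
    q=wproj([*(np.array([.4269,.2738])+a/1e3*ex+b/1e3*ey),.034],pose);cv2.drawMarker(im,(int(q[0]),int(q[1])),(0,0,255),0,12)
cv2.imwrite('pics/w2.png',im)
E
python3 g.py .438 .243 .069 164.3
```

```text
t 6.35 [0.4385 0.24   0.1993] az 164.23560670462214 w 0.6161895465752009 gf 29.999607503414154 q [-0.3722  0.276  -0.2119  1.9775  0.074   0.8966  0.673 ]
[  1.2   2.9 130.3] [-0.0012 -0.0005 -0.0011]
```

View pics/w2.png

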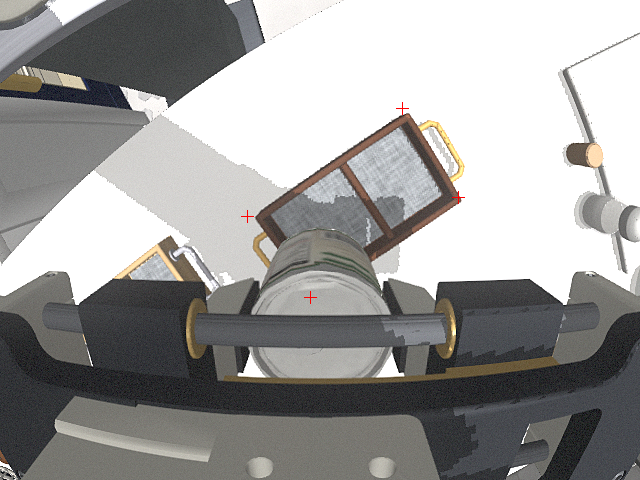

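Wrist view: dark caddy rim corners at (257,216), (407,115), (460,196), and the tin is held upright at (320,325). The predicted corners are off by a few pixels, so I'll refine the caddy pose.

Run:
```python
from h import *
from scipy.optimize import least_squares
pose=[list(map(float,manip.get_obs()['ee_pos'])),np.array(manip.get_obs()['orientation']).tolist()]
obs=[((257,216),-44,-77),((407,115),-44,77),((460,196),44,77)]
tops=[((115+u/3.3-.35,175+v/3.3-.35),a,b) for (u,v),a,b in [((62,188),44,77),((297,110),44,-77),((343,240),-44,-77),((105,318),-44,77)]]
def f(p,which):
    ex=np.array([np.cos(p[2]),np.sin(p[2])]);ey=np.array([-ex[1],ex[0]]);r=[]
    for uv,a,b in (obs if which=='w' else tops):
        X=[*(p[:2]+a/1e3*ex+b/1e3*ey),.034]; r+=list((wproj(X,pose) if which=='w' else proj('top',X))-np.array(uv))
    return np.array(r)
for w in ['w','t']:
    s=least_squares(f,[.43,.27,.33],args=(w,),x_scale=[.01,.01,.1]);print(w,s.x,s.fun)
    ey=np.array([-np.sin(s.x[2]),np.cos(s.x[2])]);print(s.x[:2]-.033*ey,s.x[:2]+.041*ey)
```

```text
w [0.4295 0.2776 0.3411] [-3.4913  2.155   0.9203 -4.7348  3.0566  3.1036]
[0.4405 0.2465] [0.4158 0.3163]
t [0.4269 0.2738 0.3351] [-0.2783 -0.4171  0.6986 -0.9724  0.0209  0.2201 -0.4328  1.1378]
[0.4377 0.2427] [0.4134 0.3125]
```

jog_arm([
  [[1,4,15,0,0,0,50],[1,4,40,0,0,0,50],[1,4,65,0,0,0,50],[1,4,85,0,0,0,50],[1,4,100,0,0,0,50],[1,4,112,0,0,0,50],[1,4,120,0,0,0,50],[1,4,125,0,0,0,50],[1,4,128,0,0,0,50],[1,4,130,0,0,0,50]],
])

```text
t: 7.35
ee_pos: [0.439, 0.2457, 0.0699]
orientation: [[-0.963, 0.27, 0.001], [0.27, 0.963, 0.0], [-0.001, 0.001, -1.0]]
ft_force: [-0.3, -0.1, -1.3]
width: 0.616
grasp_force: 30.0
```

jog_arm([
  [[0,0,0.5,0,0,0,50],[0,0,1,0,0,0,50],[0,0,1,0,0,0,50],[0,0,1,0,0,0,50],[0,0,1,0,0,0,50],[0,0,1,0,0,0,50],[0,0,1,0,0,0,50],[0,0,1,0,0,0,50],[0,0,1,0,0,0,50],[0,0,1,0,0,0,50]],
])

```text
t: 8.35
ee_pos: [0.4387, 0.2455, 0.0687]
orientation: [[-0.963, 0.27, -0.0], [0.27, 0.963, 0.0], [0.0, -0.0, -1.0]]
ft_force: [0.2, 0.4, -1.9]
width: 0.621
grasp_force: 30.0
```

jog_arm([
  [[0,0,0.5,0,0,0,50],[0,0,1,0,0,0,50],[0,0,1,0,0,0,50],[0,0,1,0,0,0,50],[0,0,1,0,0,0,50],[0,0,1,0,0,0,50],[0,0,1,0,0,0,50],[0,0,1,0,0,0,50],[0,0,1,0,0,0,50],[0,0,1,0,0,0,50]],
])

```text
t: 9.35
ee_pos: [0.4387, 0.2456, 0.068]
orientation: [[-0.963, 0.27, 0.0], [0.27, 0.963, 0.0], [-0.0, 0.0, -1.0]]
ft_force: [-2.1, -1.6, 5.1]
width: 0.618
grasp_force: 30.0
```

jog_arm([
  [[0,0,0,0,0,0,66],[0,0,0,0,0,0,76],[0,0,0,0,0,0,84],[0,0,0,0,0,0,88],[0,0,-5,0,0,0,88],[0,0,-15,0,0,0,88],[0,0,-35,0,0,0,88],[0,0,-70,0,0,0,88],[0,0,-110,0,0,0,88],[0,0,-150,0,0,0,88]],
])

```text
t: 10.35
ee_pos: [0.4384, 0.2455, 0.2199]
orientation: [[-0.963, 0.27, 0.0], [0.27, 0.963, 0.0], [-0.0, 0.0, -1.0]]
ft_force: [0.2, 0.8, 0.1]
width: 0.958
grasp_force: 0.0
```

```bash
python3 - <<'E'
from h import *
a=read_camera('top'); s=read_camera('scene')
g=lambda x:np.clip(x*1.5,0,255).astype('uint8')
A=cv2.resize(a[185:285,115:235],(480,400),interpolation=2)
ang=cv2.resize(s[130:250,300:460],(320*5//4,300),interpolation=2)
W=cv2.imread('pics/w1.png')[250:380,200:400]; W=cv2.resize(W,(400,260))
C=np.zeros((560,800,3),'uint8');C[:400,:480]=g(A)
ang=cv2.resize(s[140:235,340:420],(320,380),interpolation=2);C[:380,480:]=g(ang)
cv2.imwrite('pics/m1.png',C[:400])
E
python3 g.py .45 0 .2 164.3 .471 -.192 .2 164.3
```

```text
t 10.45 [0.442  0.2477 0.2243] az 164.31019010481853 w 0.9578924720229809 gf 0.0 q [-0.3717  0.2482 -0.2218  1.9484  0.0681  0.9404  0.6705]
[ -74.5 -236.5   23. ] [0.0082 0.0082 0.0002]
[-146.6 -415.7   22.1] [0.0082 0.0082 0.0002]
```

View pics/m1.png

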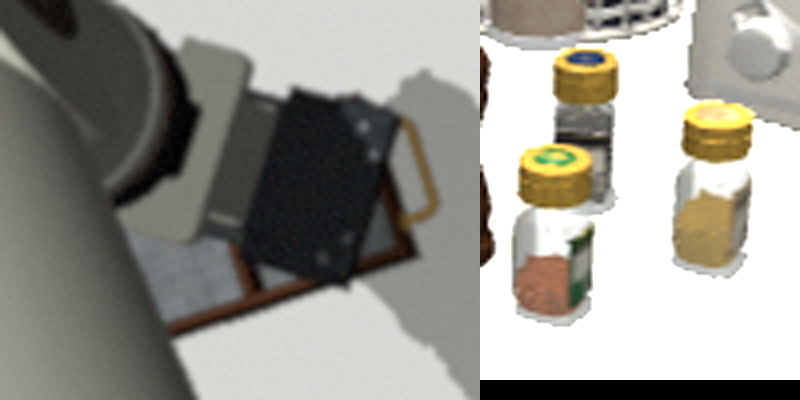

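The tin is hidden here by the arm; the red jar's lid carries the green disc and its label faces right. On to the red jar; I'll read its yaw from the hover.

jog_arm([
  [[-17,-45,0,0,0,0,88],[-34,-92,0,0,0,0,88],[-51,-140,0,0,0,0,88],[-68,-188,0,0,0,0,88],[-86,-236,0,0,0,0,88],[-104,-284,0,0,0,0,88],[-121,-332,0,0,0,0,88],[-136,-375,0,0,0,0,88],[-147,-403,0,0,0,0,88],[-149,-412,0,0,0,0,88]],
])

```text
t: 11.45
ee_pos: [0.4703, -0.1959, 0.2181]
orientation: [[-0.961, 0.276, 0.001], [0.276, 0.961, -0.002], [-0.001, -0.002, -1.0]]
ft_force: [0.2, 0.1, 1.2]
width: 0.959
grasp_force: 0.0
```

```bash
cat > shot.py <<'E'
# settle, then take wrist (+top) pictures, saving the wrist pose
from h import *; import sys
n=sys.argv[1]; read_camera('top'); top=read_camera('top'); cv2.imwrite(f'pics/{n}_top.png',top)
o=manip.get_obs();json.dump([list(map(float,o['ee_pos'])),np.array(o['orientation']).tolist()],open(n+'.json','w'))
w=read_camera('wrist');cv2.imwrite(f'pics/{n}_w.png',w)
u0,u1,v0,v1=map(int,sys.argv[2:6]);C=cv2.resize(w[v0:v1,u0:u1],None,fx=3,fy=3,interpolation=2)
if len(sys.argv)>6:
    a0,a1,b0,b1=map(int,sys.argv[6:10]);t=np.clip(top[b0:b1,a0:a1]*1.5,0,255).astype('uint8');t=cv2.resize(t,(int(C.shape[0]*(a1-a0)/(b1-b0)),C.shape[0]),interpolation=2);C=np.hstack([C,t])
print(C.shape);cv2.imwrite(f'pics/{n}.png',C)
E
python3 shot.py w3 265 375 160 290 115 235 185 285; python3 g.py
```

```text
(390, 798, 3)
t 11.6 [ 0.4705 -0.1907  0.2176] az 164.28815257531255 w 0.956191611460412 gf 0.0 q [ 0.2624  0.2561  0.0814  1.9519 -0.0265  0.9354  1.6535]
```

View pics/w3.png

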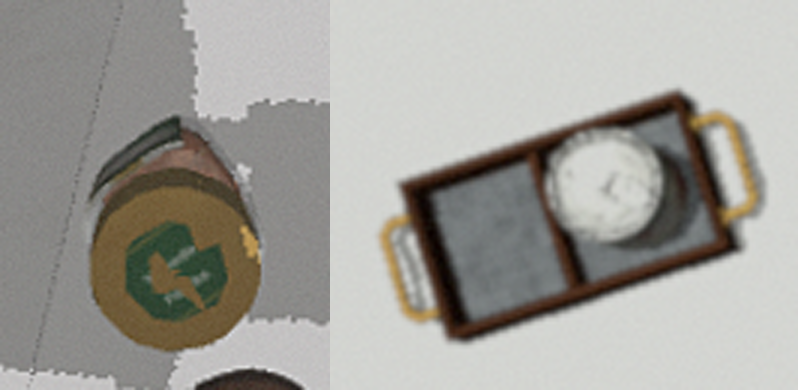

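Tin sits in the wide bay (right half). The red jar shows a body corner at wrist px (325,199), with a label face running to (296,225); lid centre is at (324,246).

```bash
python3 - <<'E'
from h import *
ps=json.load(open('w3.json'))
C=wback((265+180/3,160+117/3),.008,ps);L=wback((265+92/3,160+195/3),.008,ps);Rr=wback((265+240/3,160+180/3),.008,ps)
print('lid',wback((265+176/3,160+263/3),.096,ps),C,L,Rr,np.linalg.norm(L-C),np.degrees(np.arctan2(*(L-C)[[1,0]])),np.degrees(np.arctan2(*(Rr-C)[[1,0]])))
t=cv2.imread('pics/w3_top.png')
u=115+(602-330)/3.9; v=185+186/3.9; X=back('top',(u,v),.078); print('tin top',X)
E
python3 g.py .471 -.192 .092 164.3
```

```text
lid [ 0.4736 -0.1902  0.096 ] [ 0.4531 -0.1823  0.008 ] [ 0.4693 -0.2157  0.008 ] [ 0.4774 -0.1696  0.008 ] 0.03710101864708393 -64.082847870835 27.529547148139066
tin top [0.4363 0.2453 0.078 ]
t 11.6 [ 0.4705 -0.1907  0.2176] az 164.28815257531255 w 0.956191611460412 gf 0.0 q [ 0.2624  0.2561  0.0814  1.9519 -0.0265  0.9354  1.6535]
[ -0.9  -1.2 125.6] [ 0.0008 -0.0007 -0.0002]
```

jog_arm([
  [[-1,0,10,0,0,0.08,88],[-1,0,25,0,0,0.18,88],[-1,0,40,0,0,0.28,88],[-1,0,60,0,0,0.337,88],[-1,0,80,0,0,0.337,88],[-1,0,98,0,0,0.337,88],[-1,0,112,0,0,0.337,88],[-1,0,121,0,0,0.337,88],[-1,0,124,0,0,0.337,88],[-1,0,124,0,0,0.337,88]],
])

```text
t: 12.6
ee_pos: [0.4718, -0.1906, 0.0936]
orientation: [[-0.82, 0.572, -0.0], [0.572, 0.82, 0.001], [0.001, 0.0, -1.0]]
ft_force: [-0.0, -0.2, 0.2]
width: 0.961
grasp_force: 0.0
```

jog_arm([
  [[0,0,0,0,0,0,36],[0,0,0,0,0,0,36],[0,0,0,0,0,0,36],[0,0,0,0,0,0,36],[0,0,0,0,0,0,36],[0,0,0,0,0,0,36],[0,0,0,0,0,0,36],[0,0,0,0,0,0,36],[0,0,0,0,0,0,36],[0,0,0,0,0,0,36]],
])

```text
t: 13.6
ee_pos: [0.4717, -0.1917, 0.0937]
orientation: [[-0.819, 0.573, -0.0], [0.573, 0.819, 0.0], [0.0, -0.0, -1.0]]
ft_force: [0.2, 0.3, -0.9]
width: 0.47
grasp_force: 28.6
```

```bash
python3 g.py .4143 .3140 .2 137.6 .4143 .3140 .100 137.6
```

```text
t 13.6 [ 0.4717 -0.1917  0.0937] az 145.00603729080947 w 0.469614847696345 gf 28.5860631421383 q [ 0.2351  0.4475  0.1185  2.0342 -0.0831  0.6644  1.3675]
[ 337.   381.3 -106.3] [-0.     -0.0001  0.1293]
[337.  381.3  -6.3] [-0.     -0.0001  0.1293]
```

jog_arm([
  [[0,0,-10,0,0,0,36],[0,0,-30,0,0,0,36],[0,0,-58,0,0,0,36],[4,4,-85,0,0,0,36],[15,17,-103,0,0,0.02,36],[35,40,-113,0,0,0.04,36],[60,68,-116,0,0,0.06,36],[87,98,-116,0,0,0.08,36],[114,129,-116,0,0,0.1,36],[141,160,-116,0,0,0.129,36]],
])

```text
t: 14.6
ee_pos: [0.4476, 0.0215, 0.2106]
orientation: [[-0.738, 0.675, 0.001], [0.675, 0.738, -0.0], [-0.001, 0.001, -1.0]]
ft_force: [0.3, 1.4, -1.5]
width: 0.468
grasp_force: 28.5
```

```bash
python3 g.py .4143 .3140 .21 137.6
```

```text
t 14.6 [0.4476 0.0215 0.2106] az 137.5241531227974 w 0.4679359878661133 gf 28.500227628392167 q [-0.1238  0.161   0.0171  2.0909 -0.0033  0.8886  0.7246]
[222.1 193.2   0.5] [ 0.0006  0.0008 -0.0013]
```

jog_arm([
  [[30,26,0,0,0,0,36],[62,54,0,0,0,0,36],[94,82,0,0,0,0,36],[126,110,0,0,0,0,36],[156,136,0,0,0,0,36],[183,159,0,0,0,0,36],[204,177,0,0,0,0,36],[217,189,0,0,0,0,36],[222,193,0,0,0,0,36],[222,193,0,0,0,0,36]],
])

```text
t: 15.6
ee_pos: [0.4138, 0.3128, 0.21]
orientation: [[-0.74, 0.673, 0.0], [0.673, 0.74, -0.0], [-0.0, -0.0, -1.0]]
ft_force: [-0.4, -0.3, -1.6]
width: 0.469
grasp_force: 28.5
```

```bash
python3 g.py .4143 .3140 .1 137.6; python3 shot.py w4 220 490 90 290; python3 g.py .4143 .3140 .1 137.6
```

```text
t 15.6 [0.4138 0.3128 0.21  ] az 137.69133369860984 w 0.4689575451559017 gf 28.50198080384871 q [-0.5465  0.2913 -0.1797  1.9263  0.0643  0.9295  0.0751]
[  0.5   1.2 110. ] [-0.      0.0001  0.0016]
(600, 810, 3)
t 15.75 [0.4145 0.3108 0.2097] az 137.510220571845 w 0.4657954497831399 gf 28.5019550495781 q [-0.5445  0.2907 -0.1781  1.9276  0.0644  0.9294  0.0753]
[  2.3   2.3 109.7] [-0.0009  0.0007 -0.0016]
```

View pics/w4.png

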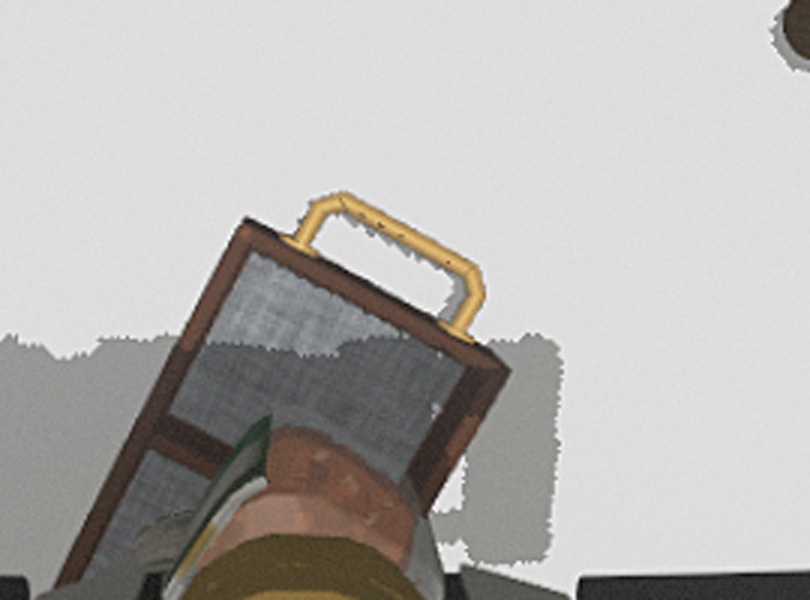

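Jar upright, its faces nearly parallel to the caddy. Left-end rim corners in the crop are (245,220) and (510,370). Checking the bay centre from them.

Run:
```python
from h import *
ps=json.load(open('w4.json'));f=lambda u,v:wback((220+u/3,90+v/3),.034,ps)[:2]
A,B=f(245,220),f(510,370);m=(A+B)/2;d=(B-A);L=np.linalg.norm(d);d/=L
n=np.array([d[1],-d[0]]); n=n if n[1]<0 else -n
print(A,B,L,'bay',m+.036*n,'tin bay',m+.110*n,np.degrees(np.arctan2(d[1],d[0])))
```

```text
[0.3642 0.3372] [0.4457 0.3641] 0.08578768674725046 bay [0.4162 0.3165] tin bay [0.4394 0.2462] 18.234200244963297
```

jog_arm([
  [[2,3,10,0,0,0,36],[2,3,30,0,0,0,36],[2,3,50,0,0,0,36],[2,3,68,0,0,0,36],[2,3,82,0,0,0,36],[2,3,93,0,0,0,36],[2,3,101,0,0,0,36],[2,3,106,0,0,0,36],[2,3,108,0,0,0,36],[2,3,108,0,0,0,36]],
])

```text
t: 16.75
ee_pos: [0.4148, 0.3162, 0.1018]
orientation: [[-0.739, 0.674, 0.0], [0.674, 0.739, 0.0], [-0.0, 0.0, -1.0]]
ft_force: [0.0, 0.5, -0.7]
width: 0.468
grasp_force: 28.5
```

jog_arm([
  [[0,0,0.4,0,0,0,36],[0,0,0.8,0,0,0,36],[0,0,1.2,0,0,0,36],[0,0,1.6,0,0,0,36],[0,0,1.6,0,0,0,36],[0,0,1.6,0,0,0,36],[0,0,1.6,0,0,0,36],[0,0,1.6,0,0,0,36],[0,0,1.6,0,0,0,36],[0,0,1.6,0,0,0,36]],
])

```text
t: 17.75
ee_pos: [0.4146, 0.316, 0.1001]
orientation: [[-0.739, 0.674, -0.0], [0.674, 0.739, -0.0], [0.0, -0.0, -1.0]]
ft_force: [0.6, 0.2, -2.4]
width: 0.468
grasp_force: 28.5
```

jog_arm([
  [[0,0,0.3,0,0,0,36],[0,0,0.6,0,0,0,36],[0,0,0.9,0,0,0,36],[0,0,1,0,0,0,36],[0,0,1,0,0,0,36],[0,0,1,0,0,0,36],[0,0,1,0,0,0,36],[0,0,1,0,0,0,36],[0,0,1,0,0,0,36],[0,0,1,0,0,0,36]],
])

```text
t: 18.75
ee_pos: [0.4149, 0.3162, 0.0995]
orientation: [[-0.739, 0.674, 0.001], [0.674, 0.739, 0.0], [-0.0, 0.001, -1.0]]
ft_force: [0.3, -0.6, 5.1]
width: 0.47
grasp_force: 29.4
```

Contact. Open gently, then rise.

jog_arm([
  [[0,0,0,0,0,0,48],[0,0,0,0,0,0,54],[0,0,0,0,0,0,62],[0,0,0,0,0,0,70],[0,0,0,0,0,0,74],[0,0,-10,0,0,0,74],[0,0,-30,0,0,0,74],[0,0,-60,0,0,0,80],[0,0,-95,0,0,0,88],[0,0,-130,0,0,0,88]],
])

```text
t: 19.75
ee_pos: [0.4143, 0.3159, 0.2309]
orientation: [[-0.739, 0.674, -0.0], [0.674, 0.739, 0.0], [0.0, -0.0, -1.0]]
ft_force: [0.6, 0.5, -0.1]
width: 0.951
grasp_force: 0.0
```

```bash
python3 g.py .47 .05 .245 150 .567 -.195 .245 160
```

```text
t 19.75 [0.4143 0.3159 0.2309] az 137.6226730067817 w 0.95094675862482 gf 0.0 q [-0.5455  0.2697 -0.1844  1.9009  0.0589  0.9763  0.0748]
[-220.3 -158.9  -14.1] [-0.0001 -0.0001 -0.216 ]
[-457.1 -274.5  -14.1] [-0.0001 -0.0002 -0.3906]
```

jog_arm([
  [[-30,-18,-8,0,0,0,88],[-70,-42,-14,0,0,0,88],[-110,-66,-14,0,0,0,88],[-150,-90,-14,0,0,0,88],[-190,-114,-14,0,0,0,88],[-230,-138,-14,0,0,0,88],[-270,-162,-14,0,0,0,88],[-310,-186,-14,0,0,0,88],[-350,-210,-14,0,0,0,88],[-385,-231,-14,0,0,0,88]],
])

```text
t: 20.75
ee_pos: [0.5436, -0.1167, 0.2441]
orientation: [[-0.738, 0.675, 0.001], [0.675, 0.738, -0.0], [-0.001, 0.001, -1.0]]
ft_force: [0.7, 0.3, 1.0]
width: 0.957
grasp_force: 0.0
```

jog_arm([
  [[-25,-15,0,0,0,0,88],[-45,-28,0,0,0,0,88],[-60,-37,0,0,0,0,88],[-69,-42,0,0,0,0,88],[-72,-43,0,0,0,0,88],[-72,-43,0,0,0,0,88],[-72,-43,0,0,0,0,88],[-72,-43,0,0,0,0,88],[-72,-43,0,0,0,0,88],[-72,-43,0,0,0,0,88]],
])

```text
t: 21.75
ee_pos: [0.5675, -0.1939, 0.2432]
orientation: [[-0.739, 0.674, 0.0], [0.674, 0.739, 0.0], [0.0, 0.0, -1.0]]
ft_force: [-0.2, 0.6, 0.2]
width: 0.959
grasp_force: 0.0
```

```bash
python3 - <<'E'
from h import *
o=manip.get_obs();json.dump([list(map(float,o['ee_pos'])),np.array(o['orientation']).tolist()],open('w5.json','w'))
w=read_camera('wrist');t=read_camera('top')
C=np.zeros((480,800,3),'uint8');C[:480,:480]=cv2.resize(w[140:300,240:400],(480,480),interpolation=2)
C[:320,480:]=np.clip(cv2.resize(t[185:285,115:215],(320,320),interpolation=2)*1.5,0,255)
cv2.imwrite('pics/w5.png',C)
E
python3 g.py .567 -.195 .132 137.6
```

```text
t 21.85 [ 0.5675 -0.1942  0.2431] az 137.63166599577966 w 0.9550766463210254 gf 0.0 q [ 0.1835  0.3867  0.1304  1.707  -0.0566  1.0516  1.1638]
[ -0.2  -0.9 111.1] [ 0.     -0.      0.0006]
```

View pics/w5.png

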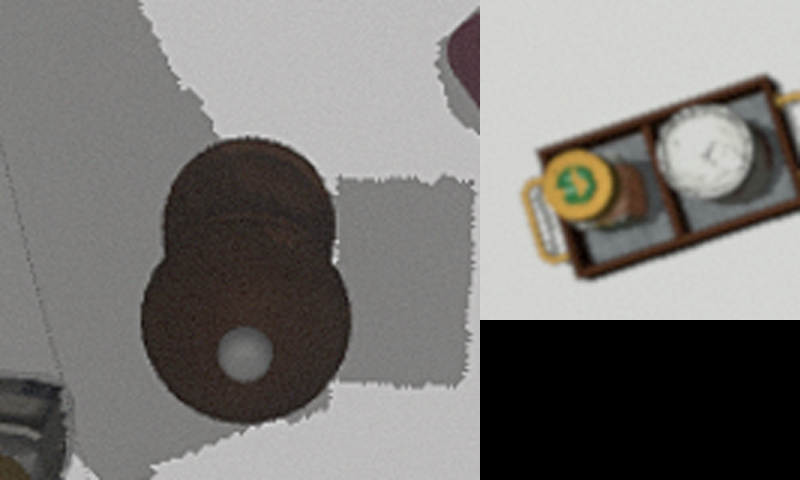

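Dark caddy: red jar in the narrow bay, tin in the wide bay. The mill knob is at wrist px (322,258).

Run:
```python
from h import *
ps=json.load(open('w5.json'));print(wback((322,257.7),.15,ps),wback((240+246/3,140+318/3),.128,ps))
```

```text
[ 0.5694 -0.1928  0.15  ] [ 0.5683 -0.1917  0.128 ]
```

jog_arm([
  [[0,1,15,0,0,0,88],[0,1,35,0,0,0,88],[0,1,58,0,0,0,88],[0,1,78,0,0,0,88],[0,1,93,0,0,0,88],[0,1,103,0,0,0,88],[0,1,108,0,0,0,88],[0,1,110,0,0,0,88],[0,1,110,0,0,0,88],[0,1,110,0,0,0,88]],
])

```text
t: 22.85
ee_pos: [0.5688, -0.1939, 0.1339]
orientation: [[-0.739, 0.674, 0.001], [0.674, 0.739, -0.0], [-0.001, 0.001, -1.0]]
ft_force: [-0.2, -0.5, 0.6]
width: 0.958
grasp_force: 0.0
```

jog_arm([
  [[0,0,0,0,0,0,44],[0,0,0,0,0,0,44],[0,0,0,0,0,0,44],[0,0,0,0,0,0,44],[0,0,0,0,0,0,44],[0,0,0,0,0,0,44],[0,0,0,0,0,0,44],[0,0,0,0,0,0,44],[0,0,0,0,0,0,44],[0,0,0,0,0,0,44]],
])

```text
t: 23.85
ee_pos: [0.5682, -0.1937, 0.1331]
orientation: [[-0.739, 0.674, 0.0], [0.674, 0.739, 0.0], [0.0, 0.0, -1.0]]
ft_force: [0.3, -0.2, 0.2]
width: 0.51
grasp_force: 30.0
```

```bash
python3 g.py .48 .004 .24 137.6
```

```text
t 23.85 [ 0.5682 -0.1937  0.1331] az 137.6145225320175 w 0.5096730061304596 gf 30.00009444120792 q [ 0.1949  0.5177  0.116   1.79   -0.0772  0.8384  1.1786]
[ 198.4   86.5 -106.9] [ 0.0001 -0.      0.0003]
```

jog_arm([
  [[0,0,-10,0,0,0,44],[0,0,-30,0,0,0,44],[0,0,-58,0,0,0,44],[0,0,-84,0,0,0,44],[10,4,-101,0,0,0,44],[32,14,-107,0,0,0,44],[62,27,-107,0,0,0,44],[94,41,-107,0,0,0,44],[124,54,-107,0,0,0,44],[150,65,-107,0,0,0,44]],
])

```text
t: 24.85
ee_pos: [0.5002, -0.0429, 0.2407]
orientation: [[-0.739, 0.674, 0.0], [0.674, 0.739, 0.0], [0.0, 0.0, -1.0]]
ft_force: [0.7, 0.8, -1.3]
width: 0.506
grasp_force: 30.0
```

jog_arm([
  [[20,9,0,0,0,0,44],[35,15,0,0,0,0,44],[44,20,0,0,0,0,44],[48,22,0,0,0,0,44],[48,22,0,0,0,0,44],[48,22,0,0,0,0,44],[48,22,0,0,0,0,44],[48,22,0,0,0,0,44],[48,22,0,0,0,0,44],[48,22,0,0,0,0,44]],
])

```text
t: 25.85
ee_pos: [0.4806, 0.0038, 0.24]
orientation: [[-0.738, 0.674, -0.0], [0.674, 0.738, -0.0], [0.0, -0.0, -1.0]]
ft_force: [-0.4, 0.1, -2.2]
width: 0.509
grasp_force: 30.0
```

```bash
python3 - <<'E'
from h import *
o=manip.get_obs();json.dump([list(map(float,o['ee_pos'])),np.array(o['orientation']).tolist()],open('w6.json','w'))
w=read_camera('wrist');cv2.imwrite('pics/w6.png',cv2.resize(w[80:330,180:500],None,fx=2.4,fy=2.4,interpolation=2))
E
python3 g.py .48 .004 .142 137.6
```

```text
t 25.9 [0.4806 0.0039 0.2401] az 137.60037270350867 w 0.5108669259978823 gf 29.999679178253018 q [-0.0907  0.1804  0.0298  1.9892 -0.0065  0.9722  0.773 ]
[ 0.5 -0.3 98.1] [-0.0001 -0.0001  0.    ]
```

View pics/w6.png

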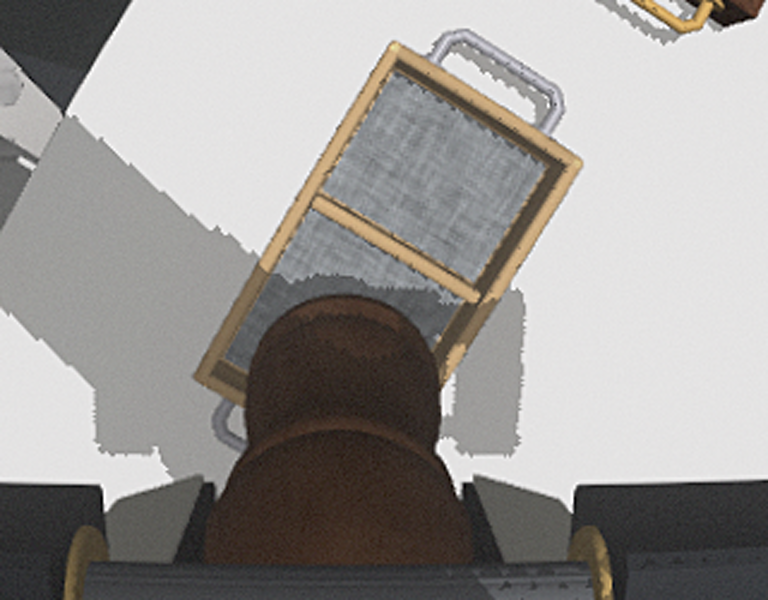

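Mill is held upright over the pale caddy's wide bay. Rim corners in the crop: (394,43), (581,162), (193,378).

Run:
```python
from h import *
from scipy.optimize import least_squares
ps=json.load(open('w6.json'))
obs=[((180+u/2.4,80+v/2.4),a,b) for (u,v),a,b in [((394,43),-44,77),((581,162),44,77),((193,378),-44,-77)]]
def f(p):
    ex=np.array([np.cos(p[2]),np.sin(p[2])]);ey=np.array([-ex[1],ex[0]])
    return np.concatenate([wproj([*(p[:2]+a/1e3*ex+b/1e3*ey),.034],ps)-np.array(uv) for uv,a,b in obs])
s=least_squares(f,[.47,.034,.29],x_scale=[.01,.01,.1]);ey=np.array([-np.sin(s.x[2]),np.cos(s.x[2])])
print(s.x,s.fun,'wide',s.x[:2]-.033*ey,'narrow',s.x[:2]+.041*ey)
```

```text
[0.4748 0.0361 0.2913] [-0.7983 -1.5728  2.2558  0.3687 -1.3706  1.3955] wide [0.4843 0.0045] narrow [0.4631 0.0754]
```

jog_arm([
  [[-1,1,10,0,0,0,44],[-1,1,28,0,0,0,44],[-1,1,46,0,0,0,44],[-1,1,62,0,0,0,44],[-1,1,75,0,0,0,44],[-1,1,85,0,0,0,44],[-1,1,92,0,0,0,44],[-1,1,96,0,0,0,44],[-1,1,98,0,0,0,44],[-1,1,98,0,0,0,44]],
])

```text
t: 26.9
ee_pos: [0.4822, 0.0041, 0.1422]
orientation: [[-0.739, 0.674, 0.0], [0.674, 0.739, 0.0], [-0.0, 0.0, -1.0]]
ft_force: [0.3, -0.1, -1.1]
width: 0.513
grasp_force: 30.0
```

jog_arm([
  [[0,0,0.5,0,0,0,44],[0,0,1,0,0,0,44],[0,0,1.5,0,0,0,44],[0,0,2,0,0,0,44],[0,0,2.4,0,0,0,44],[0,0,2.8,0,0,0,44],[0,0,2.8,0,0,0,44],[0,0,2.8,0,0,0,44],[0,0,2.8,0,0,0,44],[0,0,2.8,0,0,0,44]],
])

```text
t: 27.9
ee_pos: [0.482, 0.0042, 0.1393]
orientation: [[-0.739, 0.674, -0.0], [0.674, 0.739, 0.0], [0.0, 0.0, -1.0]]
ft_force: [-0.0, 0.3, -1.5]
width: 0.514
grasp_force: 30.0
```

jog_arm([
  [[0,0,0.3,0,0,0,44],[0,0,0.6,0,0,0,44],[0,0,0.9,0,0,0,44],[0,0,0.9,0,0,0,44],[0,0,0.9,0,0,0,44],[0,0,0.9,0,0,0,44],[0,0,0.9,0,0,0,44],[0,0,0.9,0,0,0,44],[0,0,0.9,0,0,0,44],[0,0,0.9,0,0,0,44]],
])

```text
t: 28.9
ee_pos: [0.4824, 0.004, 0.139]
orientation: [[-0.739, 0.674, 0.001], [0.674, 0.739, -0.0], [-0.001, 0.001, -1.0]]
ft_force: [-0.9, 0.3, 5.9]
width: 0.509
grasp_force: 30.0
```

jog_arm([
  [[0,0,0,0,0,0,54],[0,0,0,0,0,0,62],[0,0,0,0,0,0,70],[0,0,0,0,0,0,80],[0,0,0,0,0,0,86],[0,0,-10,0,0,0,88],[0,0,-30,0,0,0,88],[0,0,-60,0,0,0,88],[0,0,-90,0,0,0,88],[0,0,-105,0,0,0,88]],
])

```text
t: 29.9
ee_pos: [0.4833, 0.0041, 0.2468]
orientation: [[-0.739, 0.674, 0.004], [0.674, 0.739, 0.0], [-0.003, 0.003, -1.0]]
ft_force: [0.3, -0.5, -0.2]
width: 0.957
grasp_force: 0.0
```

```bash
python3 g.py .565 -.304 .245 137.6 .565 -.304 .245 106.7
```

```text
t 29.9 [0.4833 0.0041 0.2468] az 137.6061804014468 w 0.9566028203887511 gf 0.0 q [-0.0916  0.1746  0.0306  1.9792 -0.0065  0.9837  0.773 ]
[-268.1 -172.5    2. ] [0.0031 0.0029 0.0001]
[-268.1 -172.5    2. ] [0.0038 0.002  0.5394]
```

jog_arm([
  [[-20,-13,0,0,0,0.05,88],[-52,-34,0,0,0,0.15,88],[-88,-57,0,0,0,0.25,88],[-126,-81,0,0,0,0.35,88],[-164,-105,0,0,0,0.45,88],[-200,-128,0,0,0,0.54,88],[-232,-149,0,0,0,0.54,88],[-256,-165,0,0,0,0.54,88],[-268,-172,0,0,0,0.54,88],[-268,-172,0,0,0,0.54,88]],
])

```text
t: 30.9
ee_pos: [0.5631, -0.3062, 0.2428]
orientation: [[-0.283, 0.959, -0.001], [0.959, 0.283, -0.001], [-0.001, -0.001, -1.0]]
ft_force: [-0.4, 0.0, -0.0]
width: 0.959
grasp_force: 0.0
```

```bash
python3 shot.py w7 230 400 150 330; python3 g.py .565 -.304 .093 106.7
python3 - <<'E'
import cv2,numpy as np
C=cv2.imread('pics/w7.png');t=cv2.imread('pics/w7_top.png')[180:270,240:350]
D=np.zeros((C.shape[0],510+290,3),'uint8');D[:,:510]=C;D[:237,510:]=np.clip(cv2.resize(t,(290,237),interpolation=2)*1.5,0,255);cv2.imwrite('pics/w7b.png',D)
E
```

```text
(540, 510, 3)
t 31.05 [ 0.564  -0.3015  0.2431] az 106.77112370151262 w 0.959511579354303 gf 0.0 q [ 0.264   0.4638  0.2533  1.6054 -0.1282  1.09    0.844 ]
[ -3.    0.2 150.1] [-0.0001 -0.0019  0.0012]
```

View pics/w7b.png

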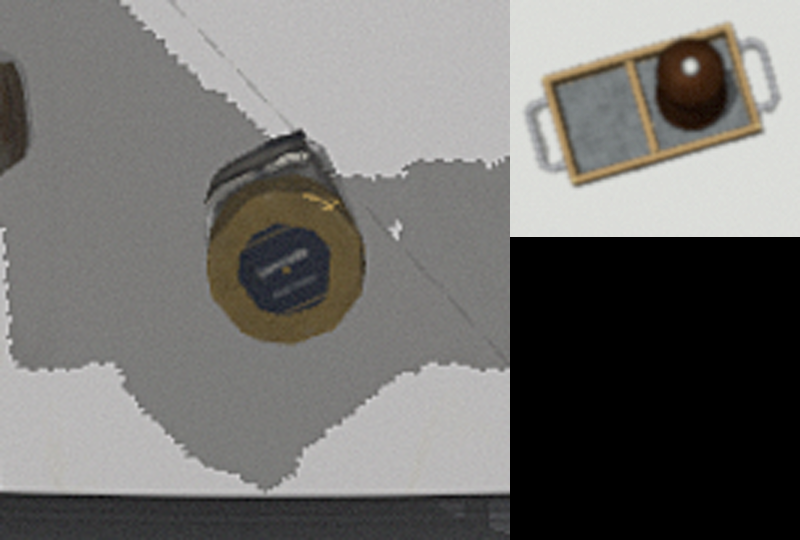

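The mill stands in the pale caddy's wide bay. The black jar has its dark-blue disc at crop (287,266) and a label edge running (207,190) to (302,133).

Run:
```python
from h import *
ps=json.load(open('w7.json'));f=lambda u,v,z:wback((230+u/3,150+v/3),z,ps)
C,L=f(302,133,.008),f(207,190,.008)
print('lid',f(287,262,.096),C,L,np.linalg.norm(C-L),np.degrees(np.arctan2(*(L-C)[[1,0]])))
```

```text
lid [ 0.5683 -0.3011  0.096 ] [ 0.5679 -0.2783  0.008 ] [ 0.543  -0.3058  0.008 ] 0.03715021352464889 -132.1478944434375
```

jog_arm([
  [[-2,2,10,0,0,-0.1,88],[-2,2,28,0,0,-0.2,88],[-2,2,50,0,0,-0.3,88],[-2,2,74,0,0,-0.3,88],[-2,2,98,0,0,-0.3,88],[-2,2,119,0,0,-0.3,88],[-2,2,135,0,0,-0.3,88],[-2,2,145,0,0,-0.3,88],[-2,2,149,0,0,-0.3,88],[-2,2,149,0,0,-0.3,88]],
])

```text
t: 32.05
ee_pos: [0.5666, -0.3046, 0.0944]
orientation: [[-0.558, 0.83, -0.0], [0.83, 0.558, 0.0], [0.0, 0.0, -1.0]]
ft_force: [0.0, 0.3, 0.1]
width: 0.956
grasp_force: 0.0
```

jog_arm([
  [[0,0,0,0,0,0,36],[0,0,0,0,0,0,36],[0,0,0,0,0,0,36],[0,0,0,0,0,0,36],[0,0,0,0,0,0,36],[0,0,0,0,0,0,36],[0,0,0,0,0,0,36],[0,0,0,0,0,0,36],[0,0,0,0,0,0,36],[0,0,0,0,0,0,36]],
])

```text
t: 33.05
ee_pos: [0.5666, -0.305, 0.0945]
orientation: [[-0.557, 0.83, 0.0], [0.83, 0.557, -0.0], [-0.0, 0.0, -1.0]]
ft_force: [0.1, 1.2, 0.6]
width: 0.444
grasp_force: 29.6
```

```bash
python3 g.py .45 -.08 .285 93 .4607 .0743 .285 93
```

```text
t 33.05 [ 0.5666 -0.305   0.0945] az 123.86222493521393 w 0.444124795170759 gf 29.649474776233546 q [ 0.334   0.6371  0.1627  1.6946 -0.1322  0.8205  1.1466]
[ 251.7   28.6 -190.6] [0.0001 0.0001 0.5386]
[ 373.9  123.4 -190.6] [0.0001 0.0001 0.5386]
```

jog_arm([
  [[0,0,-12,0,0,0,36],[0,0,-36,0,0,0,36],[0,0,-68,0,0,0,36],[0,0,-102,0,0,0.05,36],[10,1,-134,0,0,0.13,36],[35,4,-160,0,0,0.21,36],[68,8,-178,0,0,0.3,36],[105,12,-188,0,0,0.38,36],[142,16,-191,0,0,0.46,36],[180,21,-191,0,0,0.54,36]],
])

```text
t: 34.05
ee_pos: [0.483, -0.1429, 0.2869]
orientation: [[-0.047, 0.999, 0.002], [0.999, 0.047, -0.0], [-0.0, 0.002, -1.0]]
ft_force: [1.4, 0.1, -0.4]
width: 0.442
grasp_force: 29.6
```

```bash
python3 g.py .4607 .0743 .285 93
```

```text
t 34.05 [ 0.483  -0.1429  0.2869] az 92.6958451728826 w 0.44230031153949617 gf 29.62682199489791 q [ 0.011   0.1702  0.2514  1.8921 -0.0481  1.0829  0.3284]
[218.1 -12.1   1.8] [ 0.0021  0.0003 -0.0053]
```

jog_arm([
  [[34,-6,0,0,0,0,36],[68,-10,0,0,0,0,36],[102,-12,0,0,0,0,36],[136,-12,0,0,0,0,36],[166,-12,0,0,0,0,36],[190,-12,0,0,0,0,36],[207,-12,0,0,0,0,36],[216,-12,0,0,0,0,36],[218,-12,0,0,0,0,36],[218,-12,0,0,0,0,36]],
])

```text
t: 35.05
ee_pos: [0.4605, 0.0727, 0.2856]
orientation: [[-0.051, 0.999, 0.0], [0.999, 0.051, -0.0], [-0.0, 0.0, -1.0]]
ft_force: [0.2, -0.7, -1.4]
width: 0.442
grasp_force: 29.6
```

```bash
python3 shot.py w8 210 440 120 310; python3 g.py .4607 .0743 .103 93
```

```text
(570, 690, 3)
t 35.2 [0.4606 0.0721 0.2855] az 92.81186794866888 w 0.4414786182302868 gf 29.630570376757532 q [-0.2718  0.1021  0.0628  1.9683 -0.007   1.0714 -0.1569]
[  2.2   0.2 182.5] [-0.      0.0003 -0.0033]
```

View pics/w8.png

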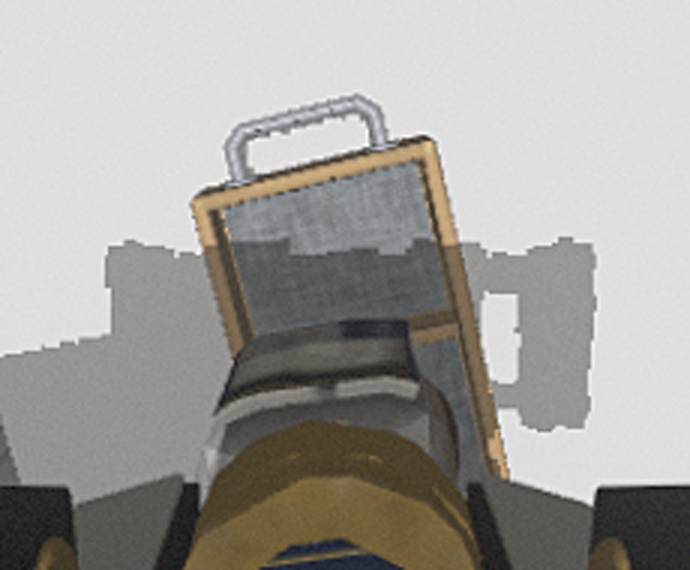

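The jar face is parallel to the caddy end within a few degrees. End rim corners in the crop are (192,200) and (435,138).

Run:
```python
from h import *
ps=json.load(open('w8.json'));f=lambda u,v:wback((210+u/3,120+v/3),.034,ps)[:2]
A,B=f(192,200),f(435,138);m=(A+B)/2;d=(B-A);L=np.linalg.norm(d);d/=L
n=np.array([d[1],-d[0]]); n=n if n[1]<0 else -n
print(A,B,L,'bay',m+.036*n,np.degrees(np.arctan2(d[1],d[0])))
t=cv2.imread('pics/w7_top.png'); k=back('top',(240+(690-510)/2.636,180+65/2.636),.156);print('mill',k)
```

```text
[0.4116 0.0974] [0.4944 0.1229] 0.0867144942843656 bay [0.4636 0.0757] 17.074587521019314
mill [0.4814 0.0019 0.156 ]
```

jog_arm([
  [[3,1,12,0,0,0,36],[3,1,36,0,0,0,36],[3,1,62,0,0,0,36],[3,1,88,0,0,0,36],[3,1,112,0,0,0,36],[3,1,133,0,0,0,36],[3,1,150,0,0,0,36],[3,1,163,0,0,0,36],[3,1,172,0,0,0,36],[3,1,178,0,0,0,36]],
])

```text
t: 36.2
ee_pos: [0.4608, 0.0761, 0.1063]
orientation: [[-0.051, 0.999, -0.001], [0.999, 0.051, -0.0], [-0.0, -0.001, -1.0]]
ft_force: [-0.2, -0.2, -0.4]
width: 0.443
grasp_force: 29.6
```

jog_arm([
  [[0,0,2,0,0,0,36],[0,0,4,0,0,0,36],[0,0,5,0,0,0,36],[0,0,5.6,0,0,0,36],[0,0,6,0,0,0,36],[0,0,6.4,0,0,0,36],[0,0,6.4,0,0,0,36],[0,0,6.4,0,0,0,36],[0,0,6.4,0,0,0,36],[0,0,6.4,0,0,0,36]],
])

```text
t: 37.2
ee_pos: [0.4614, 0.0764, 0.101]
orientation: [[-0.051, 0.999, 0.0], [0.999, 0.051, 0.0], [0.0, 0.0, -1.0]]
ft_force: [-0.6, 0.0, -1.1]
width: 0.444
grasp_force: 29.6
```

jog_arm([
  [[0,0,0.3,0,0,0,36],[0,0,0.6,0,0,0,36],[0,0,0.9,0,0,0,36],[0,0,1.1,0,0,0,36],[0,0,1.1,0,0,0,36],[0,0,1.1,0,0,0,36],[0,0,1.1,0,0,0,36],[0,0,1.1,0,0,0,36],[0,0,1.1,0,0,0,36],[0,0,1.1,0,0,0,36]],
])

```text
t: 38.2
ee_pos: [0.4615, 0.0765, 0.1003]
orientation: [[-0.051, 0.999, 0.0], [0.999, 0.051, 0.0], [0.0, 0.0, -1.0]]
ft_force: [-1.6, 0.3, 5.9]
width: 0.444
grasp_force: 29.7
```

jog_arm([
  [[0,0,0,0,0,0,46],[0,0,0,0,0,0,54],[0,0,0,0,0,0,62],[0,0,0,0,0,0,70],[0,0,0,0,0,0,74],[0,0,-10,0,0,0,74],[0,0,-30,0,0,0,74],[0,0,-65,0,0,0,74],[0,0,-105,0,0,0,74],[0,0,-145,0,0,0,74]],
])

```text
t: 39.2
ee_pos: [0.4609, 0.0762, 0.2469]
orientation: [[-0.051, 0.999, -0.0], [0.999, 0.051, -0.0], [-0.0, -0.0, -1.0]]
ft_force: [1.6, 0.3, 0.3]
width: 0.804
grasp_force: 0.0
```

```bash
python3 g.py .42 -.17 .25 93
```

```text
t 39.2 [0.4609 0.0762 0.2469] az 92.91963725908919 w 0.8040178168982792 gf 0.0 q [-0.2769  0.1473  0.0607  2.0119 -0.0107  0.9828 -0.1599]
[-243.8  -53.4   -3. ] [-0.0001  0.     -0.0014]
```

Move aside (at height, clear of the mill) so both overview cameras can see the result.

jog_arm([
  [[-15,-4,-10,0,0,0,74],[-40,-10,-15,0,0,0,74],[-70,-16,-15,0,0,0,74],[-102,-23,-15,0,0,0,74],[-134,-30,-15,0,0,0,74],[-165,-36,-15,0,0,0,74],[-195,-43,-15,0,0,0,74],[-220,-48,-15,0,0,0,74],[-236,-52,-15,0,0,0,74],[-240,-53,-15,0,0,0,74]],
])

```text
t: 40.2
ee_pos: [0.42, -0.168, 0.2606]
orientation: [[-0.047, 0.999, 0.001], [0.999, 0.047, -0.0], [-0.001, 0.001, -1.0]]
ft_force: [-0.5, 0.3, 0.3]
width: 0.805
grasp_force: 0.0
```

Run:
```python
from h import *
read_camera('top');read_camera('top');t=read_camera('top');s=read_camera('scene')
g=lambda x:np.clip(x*1.5,0,255).astype('uint8')
C=np.zeros((600,800,3),'uint8')
C[:300]=cv2.resize(g(t[140:290,110:510]),(800,300),interpolation=2)
C[300:]=cv2.resize(s[130:355,100:500][:150+75],(800,450),interpolation=2)[100:400]
cv2.imwrite('pics/fin.png',C)
o=manip.get_obs();print(o['t'],o['ft_force'],o['qd'])
```

```text
40.4 [ 0.3983  0.4752 -0.2302] [-0.0075  0.0026 -0.0039  0.0003  0.001  -0.0007  0.0014]
```

View pics/fin.png

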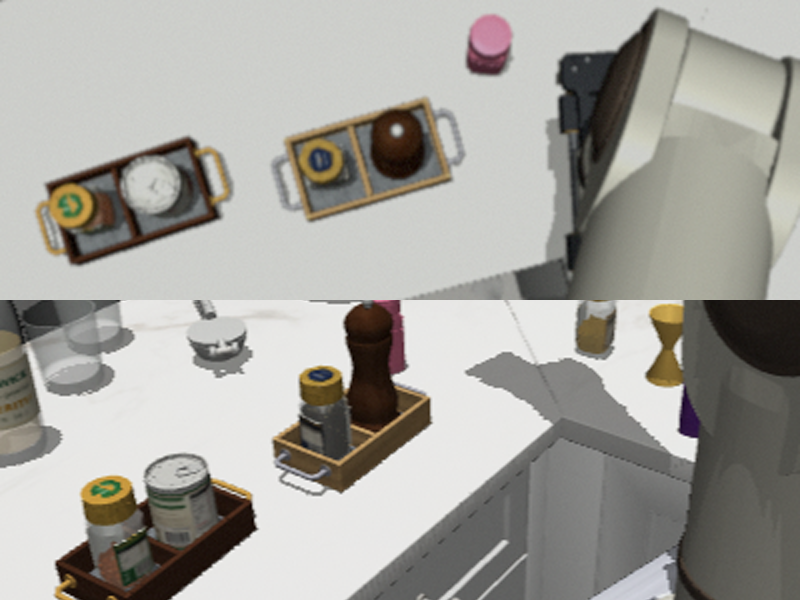

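All four items stand upright in their bays: red jar and tin in the dark caddy, black jar and mill in the pale one. The tan jar and jigger still stand where they were. Handing in.

```bash
python3 -c "
from plant import manip
print(manip.close_job())"
```

```text
the job is handed in; nothing more can be done
None
```

The job is handed in at about 40 s: the tin and red jar stand upright in the dark caddy, the pepper mill and black jar in the pale one, and the tan jar and spirit measure were left untouched.

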